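Load the sample rack into the spring-loaded feeder

ROBOT

A 6-joint arm with a two-finger parallel gripper is mounted at the origin on the work surface. World frame = base frame: x ahead of the robot, y to its left, z up, the work surface at z = 0. Lengths are in m, angles in rad, forces in N, time in s.
With the tool pointing down it reaches from about 0.35 to 0.85 m from the base axis. Payload 8.1 kg.
Tool frame: the origin (TCP) lies at the very end of the fingers, on their centre line; the grasp point (between the pads) lies 19 mm behind it; z points along the fingers, y is the direction in which the jaws open and shut (so a half turn about z gives the same grasp; the last joint's range is limited). The gripper opens to 93 mm and grips with 3 to 60 N. Pads are 15 mm wide; open, the fingers measure 128 mm over their backs; the gripper's body (75 mm by 188 mm) begins 65 mm behind the grasp point.
Start: joints at [-1.309, 0.13, 1.488, -0, 1.523, -0.085], TCP at [0.204, -0.564, 0.219] pointing down, gripper open.
Joint ranges: [-2.96, 2.96], [-0.89, 2.26], [0.02, 2.5], [-1.34, 4.48], [0, 2.73], [-2.66, 2.66]. Speed limits (rad/s): [2.39, 2.39, 2.79, 3.14, 3.14, 3.14].

INTERFACE

Orientations are given as a rotation vector (axis times angle).
In Python, from plant import robot gives the robot as it stands.
- The arm moves only by the shell command python3 -m pendant 'ROWS' [OPENING] [FORCE]. ROWS is JSON, a list of rows, each an object with "delta_pos": the shift along the tool's x, y, z in m, a list of three; "spin": the turn about the tool's z in rad. In form: [{"delta_pos": [dx, dy, dz], "spin": spin}, ...]. A call has 1 to 10 rows; each row is the pose to reach, as a shift and turn from the pose measured when the call began, along the tool's axes at that moment; what a row does not reach only later rows make up. A row lasts 1/10 s, in which the tool goes at most 50 mm and 8.59 degrees, less where a joint would pass 70% of its speed; a pose out of reach is approached as far as the arm can. A call with a gripper value outside its range is refused whole. OPENING is the closure, from -1 (fully open) to 1 (shut), set as the call begins (- or left out, the last holds). The fingers move at their own pace and stop on an object; FORCE is the grip in N (left out, the last holds). Time passes only in rows, so rows that repeat a pose let the fingers close. It gives the time, the measured TCP pose, the force and the opening at its end, in the units of the state.
- robot.read_state(): the state, without advancing time (a new reading comes with each control period).
- robot.read_camera(name): name is "scene" or "top" or "wrist"; returns a dict with "color" (400x640x3 uint8, blue, green, red), "camera_matrix" (3x3 intrinsics, pixels), "R" (3x3) and "t" (3): a world point X has camera coordinates R X + t. Camera axes: x right, y down, z forward; pixel columns grow to the right and rows downward; lengths in m; the calibration is good to about 2 mm. A picture is of the moment at which its call begins. There is no depth.
- robot.close_job(): hands the job in, once; it reports no verdict.
Trained networks look in the newest picture that a camera, given by its name, has taken for a name from the list of things; names that differ only in an ending like _2 or _b are one class to them, and where a whole thing is asked for, a point or a joint stands for the part that bears it (a point fixed in the world has none). Each returns a list of dicts, best first, with "score" (0 to 1); they miss things now and then, are a little off and sometimes report something else, mostly with a low value. They report only what shows in the picture. A call takes as long as a camera call.
- robot.outline_of(camera, label): "mask" (400x640 bool, what is visible of it).
- robot.mark_of(camera, label): "location" ([x, y, z] in m, in the coordinates of the camera as it stood for that picture, good to about 4 mm: a listed point, or the origin of a listed thing).
The state is a dict: "t": time; "q": joint angles; "dq": joint speeds; "joint_torque": joint torques, N m; "tool_pos": TCP position; "orientation": TCP orientation; "force": force on the tool from outside, world axes, zero at the start; "wrist_torque": the same for the moment, N m; "opening": finger opening in m.
Only numpy, scipy, OpenCV 4.12 (cv2) and the standard library are available. Lean on these libraries where they do the work, as an engineer would, in place of code of your own. Each camera call takes 0.05 s, during which the arm holds its last target.

TASK

Load the rack that carries the capped sample tubes into the feeder tray: press the sprung pusher plate back (the held rack can do this), lower the rack into the gap between the low end wall and the pusher, and let go so that it stands upright on the tray floor, midway between the side walls, with the pusher holding it against the end wall. Set it down without letting it drop, and leave the empty rack standing where it is.

Things in the scene. Friction and masses are not known exactly. Their poses are not given: they have to be found in the camera images.
- rack_full: Grey plastic rack with four capped tubes, about 0.2 kg, on the table. Body 130 (x) x 26 (y) x 45 (z) mm; a grip block 28 (x) x 20 (y) mm rises from its middle to 110 mm above the underside: pinch it across y in its top 35 mm. Tubes at x = +-35, +-52 mm, caps 16 mm wide, tops 94 mm up. Origin: centre of the underside, z up. Either end may go either way.
- rack_empty: The same grey rack without tubes (same body, grip block and origin), standing on the table; to be left alone.
- feeder: Metal tray, 180 (x) x 190 (y) mm, fixed. Origin: on the table under the middle of the end wall's inner face. +y: the way the pusher is pressed back. Floor 8 mm above the table. End wall (y -12 to 0 mm) and side walls (inner faces x = +-80 mm) reach 30 mm above the table, the pusher plate (130 wide, 10 thick) 66 mm, so a rack carried with its underside at 40 mm clears the wall and meets the pusher.
- pusher (a joint): Travel of the sprung pusher plate along the feeder's +y, m: 0 at rest, 0.07 fully back. Its face is at feeder y = 12 mm + travel, so the 26 mm rack enters only when it is pressed back. The spring returns it with 3 N at rest plus 40 N per m, within a second. A rack in against the wall leaves it at about 0.014.

How it is judged:
On the way:
1. the pusher is pressed back (value of joint pusher above 0.01 m), for 0.1 s.
At the end, for the whole second after the job is handed in: Full rack released, at rest on the tray floor (height within 7 mm), upright and parallel to the end wall within 10 degrees, its middle 5 to 25 mm from the wall and within 25 mm of centre sideways, pusher travel 7 to 28 mm; empty rack upright (10 degrees), moved under 30 mm (y of rack_full in the frame of feeder between 0.005 and 0.025 m and x of rack_full in the frame of feeder between -0.025 and 0.025 m and z of rack_full in the frame of feeder between 0.003 and 0.015 m and angle between each of rack_full, rack_empty's own z axis and vertical below 0.17 rad and angle between the x axis of rack_full and the x axis of feeder, either way round below 0.17 rad and value of joint pusher between 0.007 and 0.028 m and linear speed of rack_full below 0.02 m/s and distance of rack_empty from where it was at the start of the episode below 0.03 m); the robot touches nothing.
It fails at once if the full rack is dropped (falls faster than 0.5 m/s while not held) (linear speed of rack_full above 0.5 m/s and contact force between the fingers and rack_full below 0.2 N).
It fails at once if the full rack is tipped over 40 degrees (angle between rack_full's own z axis and vertical above 0.7 rad).
It fails at once if the empty rack is knocked or moved more than 30 mm (distance of rack_empty from where it was at the start of the episode above 0.03 m or angle between rack_empty's own z axis and vertical above 0.35 rad).
It also fails if it takes over 38 s, if anything falls off the work surface, if the arm or the gripper's body presses on something with over 40 N, if the wrist force passes 120 N, or if a joint passes its speed limit or range.

## Working session

There is one attempt and no reset: what is moved stays moved. The work goes in short steps, Python scripts to look and compute and a shell command to move; the robot and the scene stay as the last step left them, time stands still between calls to the robot, and variables do not carry over. Pictures are saved under pics/ and viewed, and the job is handed in when it is done.

```bash
ls; mkdir -p pics; cat > h.py <<'E'
from plant import robot
import numpy as np, cv2
from scipy.spatial.transform import Rotation as R
def snap(cam,fn):
    c=robot.read_camera(cam); cv2.imwrite('pics/'+fn,c['color']); return c
def marks(c,cam,label):
    Rm=np.array(c['R']);t=np.array(c['t']);o=[]
    for m in robot.mark_of(cam,label):
        o.append((round(m['score'],2),np.round(Rm.T@(np.array(m['location'])-t),4)))
    return o
def masks(cam,label):
    o=[]
    for m in robot.outline_of(cam,label):
        ys,xs=np.where(m['mask'])
        if len(xs)==0: continue
        o.append((round(m['score'],2),xs.min(),xs.max(),ys.min(),ys.max(),len(xs),np.round(cv2.minAreaRect(np.c_[xs,ys].astype(np.float32))[2],1)))
    return o
def proj(c,X):
    p=np.array(c['camera_matrix'])@(np.array(c['R'])@np.array(X)+c['t']);return p[:2]/p[2]
def back(c,uv,z):
    K=np.array(c['camera_matrix']);Rm=np.array(c['R']);t=np.array(c['t'])
    d=Rm.T@np.linalg.solve(K,[uv[0],uv[1],1]);o=-Rm.T@t
    return o+d*(z-o[2])/d[2]
E
python3 - <<'E'
from h import *
for cam in ['top','scene']:
    c=snap(cam,cam+'0.png')
    for l in ['rack_full','rack_empty','feeder','pusher']: print(cam,l,marks(c,cam,l),masks(cam,l))
s=robot.read_state();print(s['t'],s['tool_pos'],R.from_rotvec(s['orientation']).as_matrix().round(3),s['opening'])
E
```

```text
pics
top rack_full [(0.59, array([ 0.4927, -0.1276,  0.003 ]))] [(0.57, np.int64(328), np.int64(357), np.int64(181), np.int64(256), 1129, np.float64(14.0))]
top rack_empty [(0.57, array([ 0.4876, -0.2982,  0.    ]))] [(0.97, np.int64(422), np.int64(458), np.int64(187), np.int64(261), 1702, np.float64(78.2))]
top feeder [(0.89, array([ 5.498e-01,  8.790e-02, -5.000e-04]))] [(0.66, np.int64(122), np.int64(247), np.int64(133), np.int64(239), 10452, np.float64(6.7))]Traceback (most recent call last):
  File "<stdin>", line 4, in <module>
  File "h.py", line 8, in marks
    for m in robot.mark_of(cam,label):
             ~~~~~~~~~~~~~^^^^^^^^^^^
ValueError: it knows: feeder, rack_empty, rack_full
```

```bash
python3 - <<'E'
from h import *
for cam in ['scene']:
    c=snap(cam,cam+'0.png')
    for l in ['rack_full','rack_empty','feeder']: print(cam,l,marks(c,cam,l),masks(cam,l))
s=robot.read_state();print(s['t'],s['tool_pos'],R.from_rotvec(s['orientation']).as_matrix().round(3),s['opening'])
E
```

```text
scene rack_full [(0.94, array([ 0.4924, -0.1246,  0.0019])), (0.55, array([0.5505, 0.0862, 0.0007]))] [(0.71, np.int64(287), np.int64(363), np.int64(135), np.int64(200), 3162, np.float64(71.6)), (0.71, np.int64(320), np.int64(510), np.int64(251), np.int64(399), 17985, np.float64(58.0)), (0.21, np.int64(351), np.int64(476), np.int64(259), np.int64(399), 2646, np.float64(72.8))]
scene rack_empty [(0.84, array([ 0.4869, -0.2965,  0.0037]))] [(0.56, np.int64(244), np.int64(304), np.int64(78), np.int64(148), 2222, np.float64(54.6))]
scene feeder [(0.93, array([ 0.5494,  0.0879, -0.0024]))] [(0.78, np.int64(321), np.int64(511), np.int64(251), np.int64(399), 17984, np.float64(58.4))]
0.7 [ 0.20393407 -0.56425255  0.21862623] [[ 0.94  0.34 -0.  ]
 [ 0.34 -0.94  0.  ]
 [ 0.   -0.   -1.  ]] 0.09307706446635113
```

View pics/top0.png

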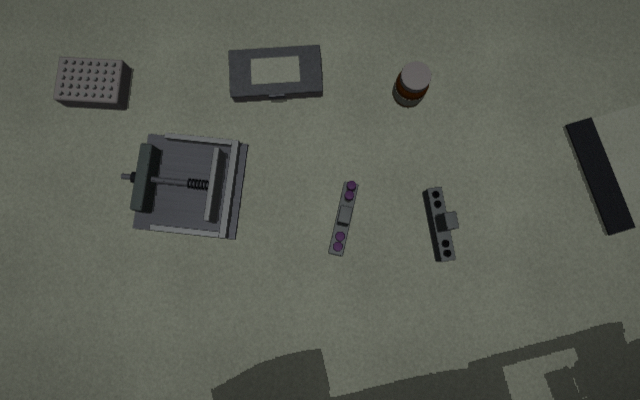

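View pics/scene0.png

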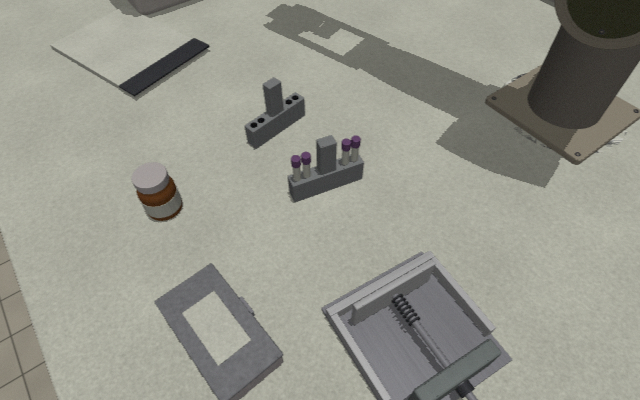

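```bash
python3 - <<'E'
from h import *
c=snap('top','top1.png'); im=c['color']
crop=cv2.resize(im[170:270,310:390],None,fx=7,fy=6,interpolation=cv2.INTER_CUBIC)
crop=cv2.resize(im[170:265,310:390],None,fx=6,fy=6,interpolation=cv2.INTER_CUBIC);cv2.imwrite('pics/c1.png',cv2.convertScaleAbs(crop,alpha=1.8))
crop=cv2.resize(im[125:245,115:255],None,fx=5,fy=5-0.01,interpolation=cv2.INTER_CUBIC);cv2.imwrite('pics/c2.png',cv2.convertScaleAbs(crop,alpha=1.8))
hsv=cv2.cvtColor(im,cv2.COLOR_BGR2HSV)
m=cv2.inRange(hsv,(125,60,30),(170,255,255)); m[:, :300]=0;m[:,400:]=0
ys,xs=np.where(m>0);print(len(xs))
P=np.array([back(c,(x,y),.094)[:2] for x,y in zip(xs,ys)])
mu=P.mean(0);u,s,vt=np.linalg.svd(P-mu);print('caps centre',mu,'axis',vt[0],np.degrees(np.arctan2(vt[0][1],vt[0][0])))
pr=(P-mu)@vt[0];print('len',pr.min(),pr.max())
print('cam pos',-np.array(c['R']).T@c['t'])
E
```

```text
266
caps centre [ 0.49596897 -0.12570756] axis [-0.97646526  0.21567477] 167.54488267672807
len -0.058028040990370656 0.05902159363510909
cam pos [ 0.42096149 -0.09349359  0.84325521]
```

View pics/c1.png

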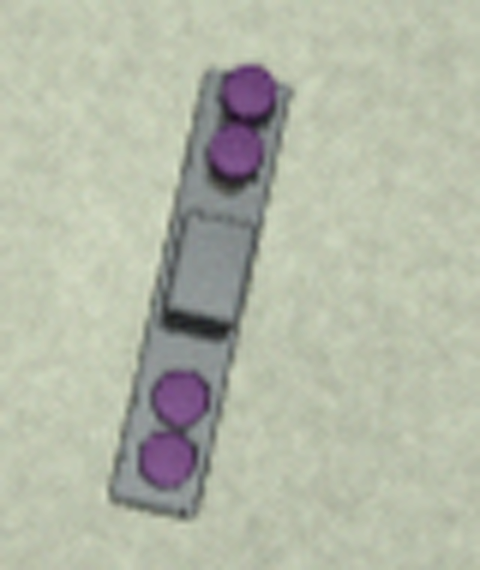

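View pics/c2.png

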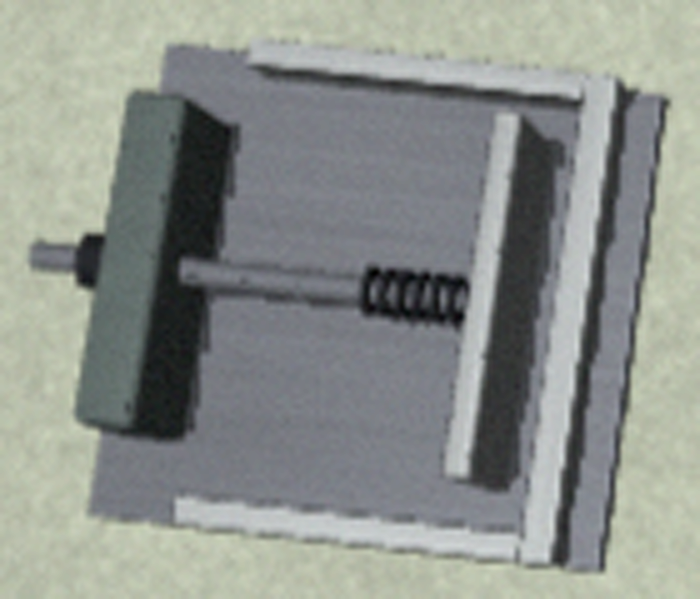

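```bash
python3 - <<'E'
from h import *
c=robot.read_camera('top')
def f(x,y,z): return back(c,((x+.5)/5-.5+115,(y+.5)/4.99-.5+125),z)[:2]
A=f(583,80,.03);B=f(523,560,.03);C=f(618,84,.03);D=f(551,564,.03)
for a,b in((A,B),(C,D)):
  d=a-b;print(a,b,np.linalg.norm(d),np.degrees(np.arctan2(d[1],d[0])),(a+b)/2)
# pusher top z=.066 both edges
for p,q in(((497,112),(446,473)),((520,117),(470,478))):
  a=f(*p,.066);b=f(*q,.066);d=a-b;print('push',a,b,np.linalg.norm(d),np.degrees(np.arctan2(d[1],d[0])),(a+b)/2)
# tray base outline: right corners
a=f(667,97,.008);b=f(603,570,.008);d=a-b;print('base',np.linalg.norm(d),np.degrees(np.arctan2(d[1],d[0])))
# grip block top
g=lambda x,y:back(c,((x+.5)/6-.5+310,(y+.5)/6-.5+170),.11)[:2]
P=[g(190,214),g(255,218),g(235,324),g(168,314)];print(np.array(P),np.mean(P,0))
print('top of block corners len',np.linalg.norm(P[0]-P[3]),np.linalg.norm(P[0]-P[1]))
d=(P[0]-P[3]+P[1]-P[2]);print(np.degrees(np.arctan2(d[1],d[0])))
# body bottom: body top z=.045 corners
P=[g2 for g2 in [back(c,((x+.5)/6-.5+310,(y+.5)/6-.5+170),.045)[:2] for x,y in((208,70),(293,88),(193,518),(110,498))]]
print(np.array(P),np.mean(P,0));d=(P[0]-P[3]+P[1]-P[2]);print(np.degrees(np.arctan2(d[1],d[0])))
E
```

```text
[0.63762743 0.07871963] [0.46187519 0.09393882] 0.17640995615329713 -4.949158642005341 [0.54975131 0.08632923]
[0.63618149 0.0658321 ] [0.4605219  0.08391865] 0.1765882614251252 -5.878667195523427 [0.5483517  0.07487538]
push [0.61637726 0.10079464] [0.48957561 0.11314132] 0.12740132759383271 -5.561358308082452 [0.55297643 0.10696798]
push [0.61462255 0.09267279] [0.48791285 0.10485437] 0.12729391095633047 -5.491408924811288 [0.5512677  0.09876358]
base 0.17845265255779552 -5.820916598407271
[[ 0.50997593 -0.11991861]
 [ 0.50899847 -0.13739324]
 [ 0.48041926 -0.13197033]
 [ 0.48298477 -0.1140506 ]] [ 0.49559461 -0.1258332 ]
top of block corners len 0.02762165662609221 0.017501950400687756
-11.485150757511004
[[ 0.56069232 -0.12754157]
 [ 0.55544954 -0.15258174]
 [ 0.42960453 -0.12318578]
 [ 0.43516086 -0.09923126]] [ 0.49522681 -0.12563509]
-12.928881614201618
```

```bash
python3 -m pendant '[{"delta_pos":[0.02,-0.015,0],"spin":0.05},{"delta_pos":[0.055,-0.04,0],"spin":0.12},{"delta_pos":[0.09,-0.067,0],"spin":0.2},{"delta_pos":[0.13,-0.096,0],"spin":0.28},{"delta_pos":[0.17,-0.126,0],"spin":0.36},{"delta_pos":[0.21,-0.155,0],"spin":0.44},{"delta_pos":[0.25,-0.185,0],"spin":0.5},{"delta_pos":[0.29,-0.215,0],"spin":0.566},{"delta_pos":[0.32,-0.237,0],"spin":0.566},{"delta_pos":[0.33,-0.244,0],"spin":0.566}]' -1 40
cat > st.py <<'E'
from h import *
import sys
s=robot.read_state();M=R.from_rotvec(s['orientation']).as_matrix();p=np.array(s['tool_pos'])
print('t',round(s['t'],2),'p',p.round(4),'xang',np.degrees(np.arctan2(M[1,0],M[0,0])).round(2),'tilt',np.degrees(np.arccos(-M[2,2])).round(2),'F',np.round(s['force'],1),'open',round(s['opening'],4),'q6',round(s['q'][5],2))
if len(sys.argv)>4:
    g=np.array([float(a) for a in sys.argv[1:4]]);d=M.T@(g-p)
    a=np.degrees(np.arctan2(M[1,0],M[0,0]))-float(sys.argv[4]); print('delta',d.round(4),'spin',np.radians(a).round(4))
E
python3 st.py 0.495 -0.126 0.15 -12.5
```

```text
t: 1.8
tool_pos: [0.4329, -0.2197, 0.2189]
orientation: [-3.123, 0.338, -0.002]
force: [-0.7, -0.1, -0.7]
opening: 0.0931
t 1.8 p [ 0.4329 -0.2197  0.2189] xang -12.36 tilt 0.06 F [-0.7 -0.1 -0.7] open 0.0931 q6 1.21
delta [ 0.0405 -0.1048  0.0691] spin 0.0025
```

```bash
python3 -m pendant '[{"delta_pos":[0.01,-0.025,0],"spin":0.002},{"delta_pos":[0.022,-0.055,0],"spin":0.002},{"delta_pos":[0.034,-0.085,0.01],"spin":0.002},{"delta_pos":[0.04,-0.102,0.025],"spin":0.002},{"delta_pos":[0.0405,-0.105,0.04],"spin":0.002},{"delta_pos":[0.0405,-0.105,0.05],"spin":0.002},{"delta_pos":[0.0405,-0.105,0.05],"spin":0.002}]'
python3 st.py 0.495 -0.126 0.074 -12.5
python3 - <<'E'
from h import *
for cam in ['wrist','scene']:
    c=snap(cam,cam+'2.png')
    print(cam,marks(c,cam,'rack_full'))
c=robot.read_camera('wrist');print(proj(c,robot.read_state()['tool_pos']))
E
```

```text
t: 2.5
tool_pos: [0.4933, -0.1264, 0.1668]
orientation: [-3.122, 0.342, 0.004]
force: [0.4, 0.1, 0.3]
opening: 0.093
t 2.5 p [ 0.4933 -0.1264  0.1668] xang -12.52 tilt 0.17 F [0.4 0.1 0.3] open 0.093 q6 1.44
delta [ 0.0018 -0.0007  0.0928] spin -0.0003
wrist []
scene [(0.88, array([ 0.4933, -0.1246, -0.0009]))]
[317.50499246 249.8257461 ]
```

View pics/wrist2.png

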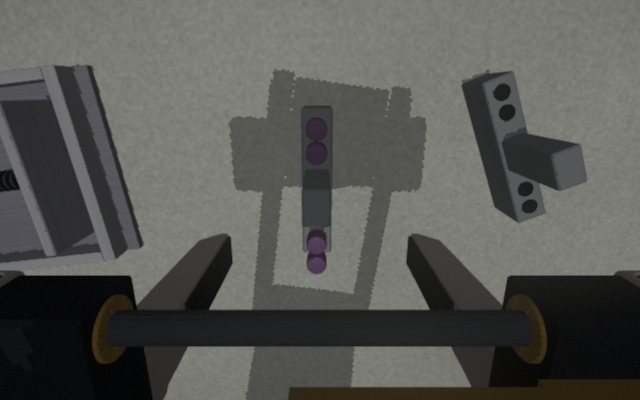

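View pics/scene2.png

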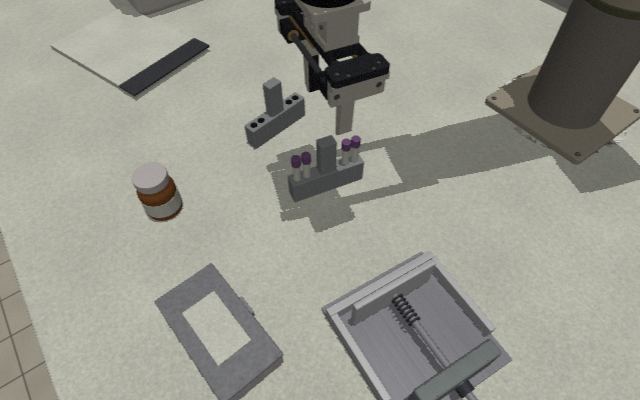

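```bash
python3 -m pendant '[{"delta_pos":[0.0015,-0.0005,0.02],"spin":0},{"delta_pos":[0.0015,-0.0005,0.045],"spin":0},{"delta_pos":[0.0015,-0.0005,0.07],"spin":0},{"delta_pos":[0.0015,-0.0005,0.085],"spin":0},{"delta_pos":[0.0015,-0.0005,0.091],"spin":0},{"delta_pos":[0.0015,-0.0005,0.091],"spin":0},{"delta_pos":[0.0015,-0.0005,0.091],"spin":0}]'
python3 st.py 0.495 -0.126 0.076 -12.5
python3 - <<'E'
from h import *
c=snap('scene','scene3.png')
cv2.imwrite('pics/s3c.png',cv2.resize(c['color'][60:220,220:440],None,fx=3,fy=3))
E
```

```text
t: 3.45
tool_pos: [0.4979, -0.1269, 0.0803]
orientation: [3.122, -0.343, 0.006]
force: [-0.4, -0.3, 0.2]
opening: 0.0931
t 3.45 p [ 0.4979 -0.1269  0.0803] xang -12.54 tilt 0.23 F [-0.4 -0.3  0.2] open 0.0931 q6 1.44
delta [-0.0031 -0.0003  0.0042] spin -0.0007
```

View pics/s3c.png

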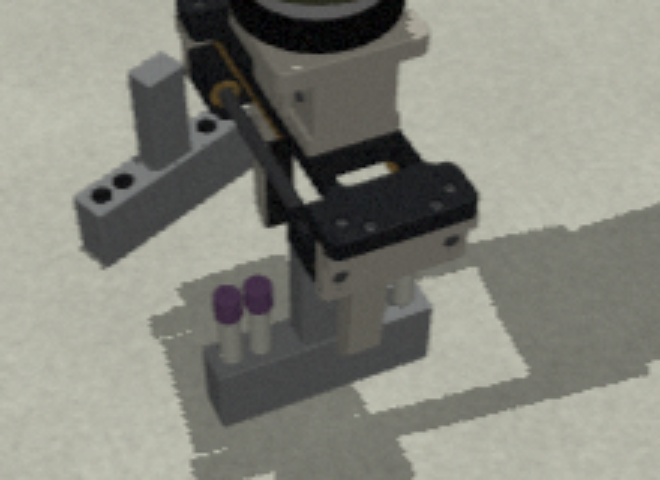

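```bash
python3 -m pendant '[{"delta_pos":[-0.0025,-0.0003,0.004],"spin":0},{"delta_pos":[-0.0025,-0.0003,0.004],"spin":0},{"delta_pos":[-0.0025,-0.0003,0.004],"spin":0}]'; python3 st.py 0.495 -0.126 0.076 -12.5
python3 -m pendant '[{"delta_pos":[0,0,0],"spin":0},{"delta_pos":[0,0,0],"spin":0},{"delta_pos":[0,0,0],"spin":0},{"delta_pos":[0,0,0],"spin":0},{"delta_pos":[0,0,0],"spin":0},{"delta_pos":[0,0,0],"spin":0},{"delta_pos":[0,0,0],"spin":0},{"delta_pos":[0,0,0],"spin":0}]' 1 40
python3 st.py 0.495 -0.126 0.076 -12.5
```

```text
t: 3.8
tool_pos: [0.4959, -0.1261, 0.0768]
orientation: [3.122, -0.343, 0.008]
force: [0.1, -0.4, 0.3]
opening: 0.0931
t 3.8 p [ 0.4959 -0.1261  0.0768] xang -12.54 tilt 0.29 F [ 0.1 -0.4  0.3] open 0.0931 q6 1.44
delta [-0.0009  0.      0.0008] spin -0.0006
t: 4.6
tool_pos: [0.4958, -0.1262, 0.0767]
orientation: [3.122, -0.343, 0.008]
force: [0.7, -0.3, 0.6]
opening: 0.0338
t 4.6 p [ 0.4958 -0.1262  0.0767] xang -12.54 tilt 0.29 F [ 0.7 -0.3  0.6] open 0.0338 q6 1.44
delta [-0.0009  0.      0.0007] spin -0.0006
```

Fingers are still closing (block is 20 mm).

```bash
python3 -m pendant '[{"delta_pos":[0,0,0],"spin":0},{"delta_pos":[0,0,0],"spin":0},{"delta_pos":[0,0,0],"spin":0},{"delta_pos":[0,0,0],"spin":0},{"delta_pos":[0,0,0],"spin":0}]'
python3 st.py 0.495 -0.126 0.076 -12.5
```

```text
t: 5.1
tool_pos: [0.4958, -0.1261, 0.0767]
orientation: [3.122, -0.343, 0.008]
force: [0.6, 0.1, -0.4]
opening: 0.0198
t 5.1 p [ 0.4958 -0.1261  0.0767] xang -12.53 tilt 0.28 F [ 0.6  0.1 -0.4] open 0.0198 q6 1.44
delta [-0.0008  0.      0.0007] spin -0.0006
```

```bash
python3 -m pendant '[{"delta_pos":[0,0,-0.005],"spin":0},{"delta_pos":[0,0,-0.015],"spin":0},{"delta_pos":[0,0,-0.03],"spin":0},{"delta_pos":[0,0,-0.042],"spin":0},{"delta_pos":[0,0,-0.048],"spin":0},{"delta_pos":[0,0,-0.05],"spin":0},{"delta_pos":[0,0,-0.05],"spin":0}]'
python3 st.py 0.5452 0.0373 0.125 -5.5
python3 - <<'E'
from h import *
c=snap('scene','scene4.png')
cv2.imwrite('pics/s4c.png',cv2.resize(c['color'][60:220,220:440],None,fx=3,fy=3))
print(marks(c,'scene','rack_full'))
E
```

```text
t: 5.8
tool_pos: [0.4958, -0.1261, 0.1271]
orientation: [3.122, -0.343, 0.009]
force: [0.4, 0.7, -2.0]
opening: 0.0196
t 5.8 p [ 0.4958 -0.1261  0.1271] xang -12.53 tilt 0.33 F [ 0.4  0.7 -2. ] open 0.0196 q6 1.44
delta [ 0.0128 -0.1703  0.0022] spin -0.1227
[(0.89, array([ 0.4927, -0.1243,  0.0525]))]
```

View pics/s4c.png

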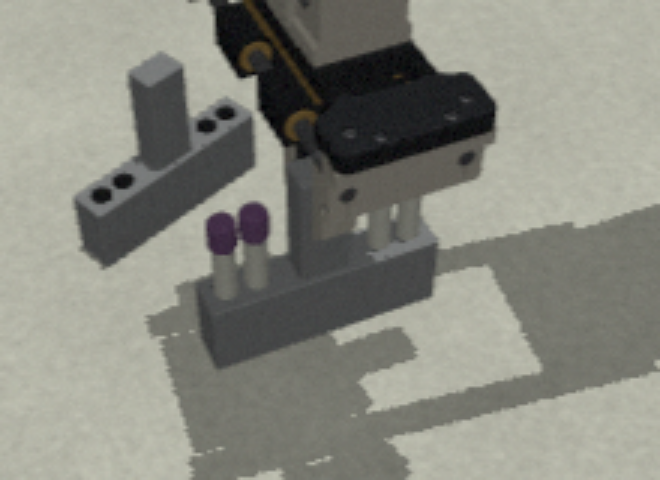

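```bash
python3 -m pendant '[{"delta_pos":[0.001,-0.01,0],"spin":-0.01},{"delta_pos":[0.002,-0.028,0],"spin":-0.03},{"delta_pos":[0.004,-0.05,0],"spin":-0.05},{"delta_pos":[0.006,-0.075,0],"spin":-0.07},{"delta_pos":[0.008,-0.1,0],"spin":-0.09},{"delta_pos":[0.01,-0.125,0.001],"spin":-0.11},{"delta_pos":[0.011,-0.147,0.002],"spin":-0.123},{"delta_pos":[0.0125,-0.162,0.002],"spin":-0.123},{"delta_pos":[0.013,-0.17,0.002],"spin":-0.123},{"delta_pos":[0.013,-0.17,0.002],"spin":-0.123}]'
python3 st.py 0.5452 0.0373 0.122 -5.5
python3 - <<'E'
from h import *
for cam in ['top','scene','wrist']:
    c=snap(cam,cam+'5.png'); print(cam,marks(c,cam,'feeder'),marks(c,cam,'rack_full'))
    if cam=='top': cv2.imwrite('pics/t5c.png',cv2.convertScaleAbs(cv2.resize(c['color'][120:250,110:320],None,fx=3.8,fy=3.8),alpha=1.7))
E
```

```text
t: 6.9
tool_pos: [0.5448, 0.038, 0.124]
orientation: [3.137, -0.149, 0.006]
force: [-1.1, -0.3, -2.4]
opening: 0.0196
t 6.9 p [0.5448 0.038  0.124 ] xang -5.43 tilt 0.21 F [-1.1 -0.3 -2.4] open 0.0196 q6 1.64
delta [0.0004 0.0007 0.002 ] spin 0.0013
top [] [(0.65, array([0.543 , 0.0318, 0.047 ]))]
scene [(0.97, array([ 0.552 ,  0.0893, -0.0029]))] [(0.95, array([0.5427, 0.0377, 0.0463]))]
wrist [(0.55, array([0.5514, 0.085 , 0.0026]))] [(0.95, array([0.5424, 0.0347, 0.0493]))]
```

View pics/t5c.png

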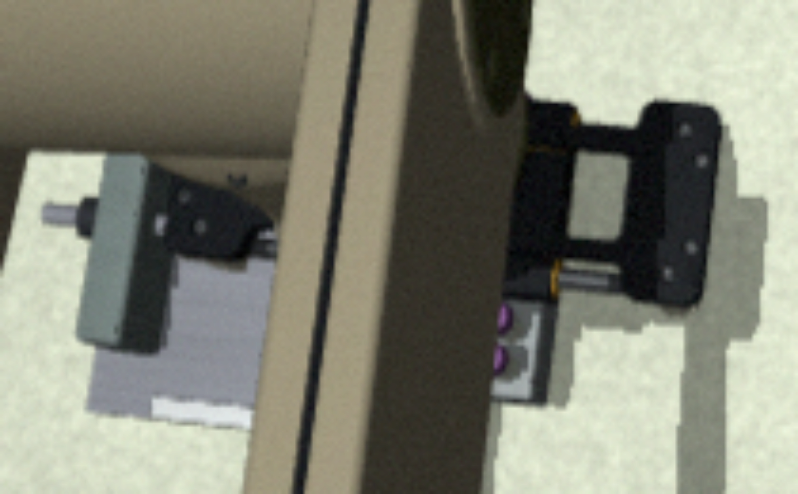

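View pics/wrist5.png

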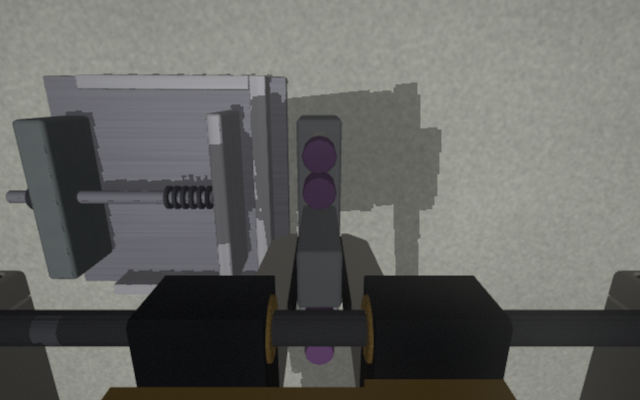

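View pics/scene5.png

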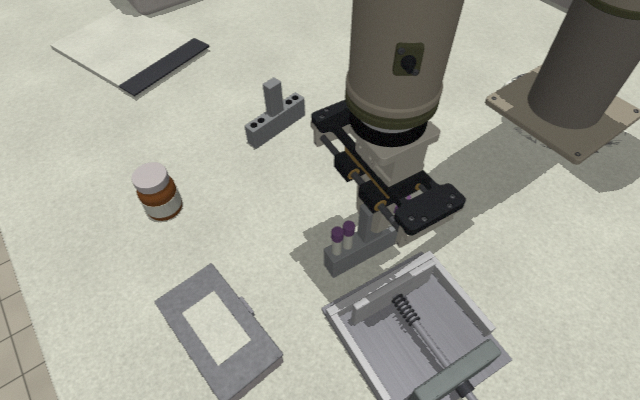

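```bash
python3 st.py 0.5517 0.105 0.120 -5.5; python3 -m pendant '[{"delta_pos":[0,-0.006,0.001],"spin":0},{"delta_pos":[0,-0.014,0.002],"spin":0},{"delta_pos":[0,-0.022,0.003],"spin":0},{"delta_pos":[0,-0.03,0.004],"spin":0},{"delta_pos":[0,-0.038,0.004],"spin":0},{"delta_pos":[0,-0.046,0.004],"spin":0},{"delta_pos":[0,-0.054,0.004],"spin":0},{"delta_pos":[0,-0.061,0.004],"spin":0},{"delta_pos":[0,-0.067,0.004],"spin":0},{"delta_pos":[0,-0.067,0.004],"spin":0}]'
python3 st.py 0.5517 0.105 0.120 -5.5
python3 - <<'E'
from h import *
for cam in ['scene','wrist']:
    c=snap(cam,cam+'6.png'); print(cam,marks(c,cam,'feeder'),marks(c,cam,'rack_full'))
    if cam=='scene': cv2.imwrite('pics/s6c.png',cv2.convertScaleAbs(cv2.resize(c['color'][200:400,300:530],None,fx=3,fy=3),alpha=1.2))
E
```

```text
t 7.35 p [0.5448 0.0367 0.1243] xang -5.53 tilt 0.24 F [-0.9 -0.7 -1.3] open 0.02 q6 1.64
delta [ 0.0003 -0.0687  0.0043] spin -0.0006
t: 8.35
tool_pos: [0.5513, 0.1039, 0.1203]
orientation: [3.137, -0.151, 0.006]
force: [-1.6, -3.2, -1.7]
opening: 0.0196
t 8.35 p [0.5513 0.1039 0.1203] xang -5.5 tilt 0.24 F [-1.6 -3.2 -1.7] open 0.0196 q6 1.76
delta [ 0.0003 -0.0012  0.0003] spin -0.0001
scene [(0.79, array([ 0.5529,  0.0871, -0.002 ])), (0.73, array([0.5514, 0.1064, 0.0459]))] [(0.64, array([0.5488, 0.1045, 0.0428]))]
wrist [(0.82, array([0.5495, 0.0872, 0.003 ]))] [(0.94, array([0.5501, 0.099 , 0.0413]))]
```

View pics/s6c.png

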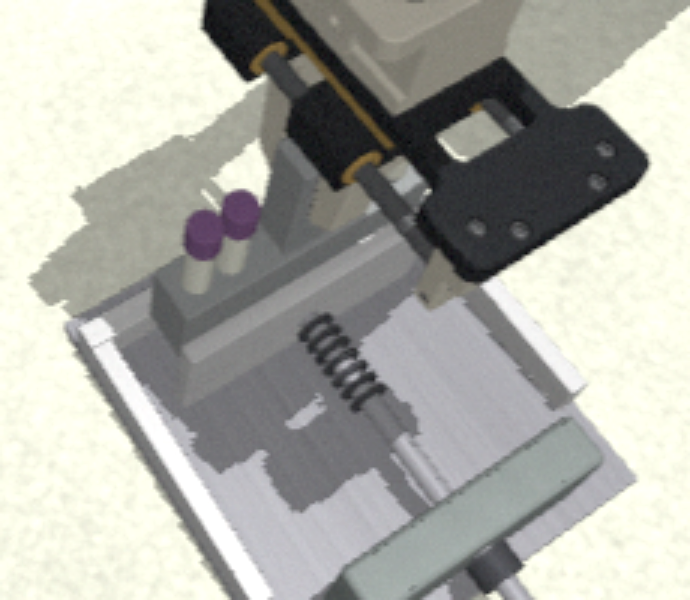

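View pics/wrist6.png

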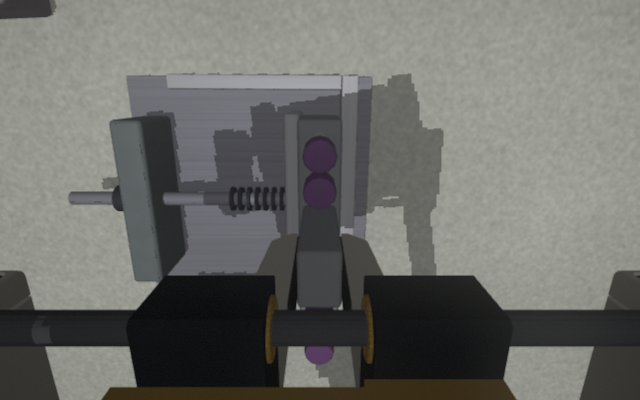

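```bash
python3 - <<'E'
from h import *
c=robot.read_camera('wrist');im=c['color']
cv2.imwrite('pics/w7c.png',cv2.convertScaleAbs(cv2.resize(im[65:245,270:390],None,fx=5,fy=3.3,interpolation=cv2.INTER_CUBIC),alpha=2))
s=robot.read_state();p=np.array(s['tool_pos']);a=np.radians(-5.5);ex=np.array([np.cos(a),np.sin(a)]);ey=np.array([-np.sin(a),np.cos(a)])
F=np.array([.550,.087])
for row in (90,150,215):
  print(row,[ (u,round(float((back(c,(u,row),.03)[:2]-F)@ey),4)) for u in (338,342,346,350,354,358)])
print((p[:2]-F)@ex,(p[:2]-F)@ey)
for x,y in ((0.06,0),(.02,0),(.06,-.012),(.02,-.012)):
  print(proj(c,[*(F+x*ex+y*ey),.03]))
E
```

```text
90 [(338, 0.0017), (342, -0.0011), (346, -0.004), (350, -0.0068), (354, -0.0097), (358, -0.0125)]
150 [(338, 0.0011), (342, -0.0019), (346, -0.0049), (350, -0.0079), (354, -0.0109), (358, -0.0139)]
215 [(338, 0.0003), (342, -0.0028), (346, -0.006), (350, -0.0091), (354, -0.0123), (358, -0.0155)]
-0.0003276929253929326 0.016126569003395073
[339.92812789 120.4874846 ]
[339.08490203 173.96506348]
[356.35146562 120.46806098]
[354.80282621 173.94434133]
```

View pics/w7c.png

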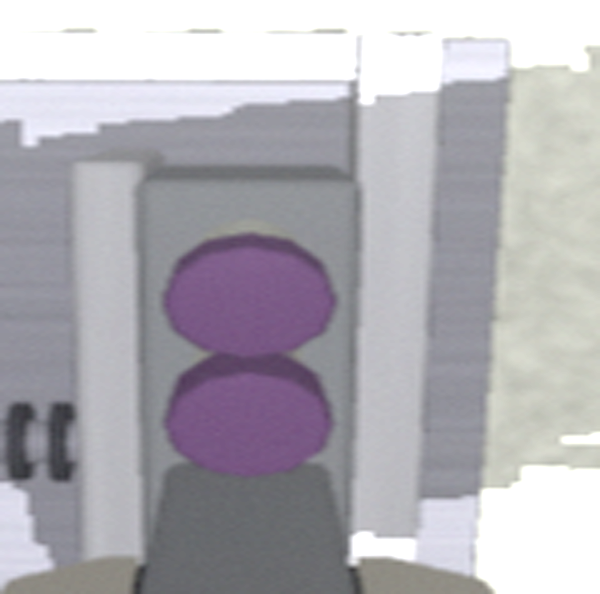

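```bash
python3 -m pendant '[{"delta_pos":[0,-0.001,0],"spin":0},{"delta_pos":[0,-0.002,0.002],"spin":0},{"delta_pos":[0,-0.002,0.006],"spin":0},{"delta_pos":[0,-0.002,0.011],"spin":0},{"delta_pos":[0,-0.002,0.016],"spin":0},{"delta_pos":[0,-0.002,0.021],"spin":0},{"delta_pos":[0,-0.002,0.026],"spin":0},{"delta_pos":[0,-0.002,0.03],"spin":0},{"delta_pos":[0,-0.002,0.031],"spin":0},{"delta_pos":[0,-0.002,0.031],"spin":0}]'
python3 st.py 0.5517 0.105 0.0847 -5.5
python3 - <<'E'
from h import *
c=snap('scene','scene8.png')
cv2.imwrite('pics/s8c.png',cv2.convertScaleAbs(cv2.resize(c['color'][200:400,300:530],None,fx=3,fy=3),alpha=1.2))
c=snap('wrist','wrist8.png')
print(marks(c,'wrist','rack_full'),marks(c,'wrist','feeder'))
E
```

```text
t: 9.7
tool_pos: [0.5512, 0.105, 0.0887]
orientation: [3.137, -0.152, 0.005]
force: [0.9, -4.0, -4.2]
opening: 0.0196
t 9.7 p [0.5512 0.105  0.0887] xang -5.55 tilt 0.19 F [ 0.9 -4.  -4.2] open 0.0196 q6 1.77
delta [ 0.0005 -0.0001  0.004 ] spin -0.0009
[(0.94, array([0.5495, 0.1005, 0.0146]))] []
```

View pics/s8c.png

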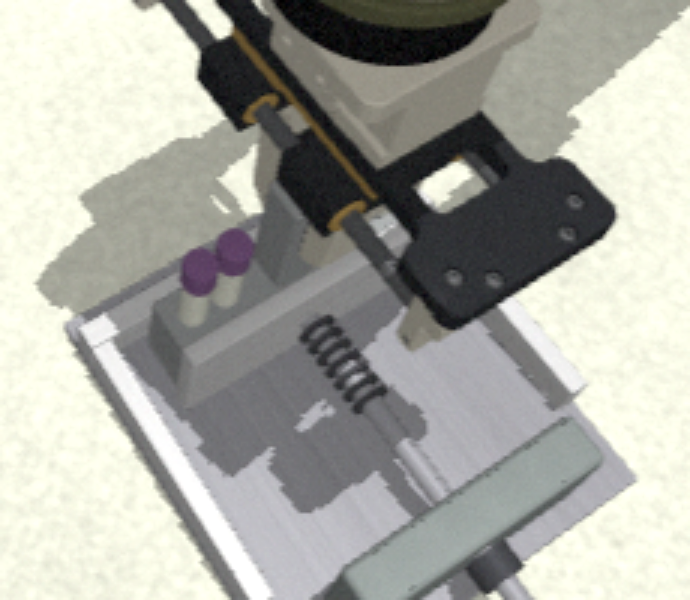

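View pics/wrist8.png

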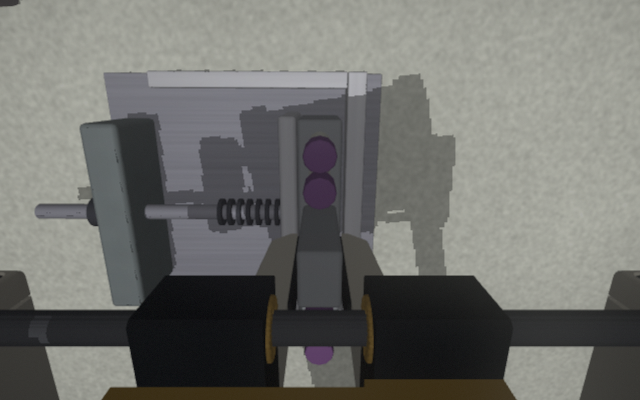

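```bash
python3 -m pendant '[{"delta_pos":[0,0.001,0.001],"spin":0},{"delta_pos":[0,0.002,0.002],"spin":0},{"delta_pos":[0,0.003,0.003],"spin":0},{"delta_pos":[0,0.003,0.004],"spin":0},{"delta_pos":[0,0.003,0.0045],"spin":0},{"delta_pos":[0,0.003,0.0045],"spin":0}]'
python3 st.py 0.5514 0.101 0.0847 -5.5
```

```text
t: 10.5
tool_pos: [0.5512, 0.102, 0.0847]
orientation: [3.137, -0.152, 0.006]
force: [-1.5, -4.2, 0.8]
opening: 0.02
t 10.5 p [0.5512 0.102  0.0847] xang -5.56 tilt 0.22 F [-1.5 -4.2  0.8] open 0.02 q6 1.76
delta [0.0003 0.0009 0.    ] spin -0.0011
```

```bash
python3 -m pendant '[{"delta_pos":[0,0.001,0],"spin":0},{"delta_pos":[0,0.0015,0.0005],"spin":0},{"delta_pos":[0,0.0015,0.0005],"spin":0}]'
python3 st.py 0.5514 0.101 0.0847 -5.5
```

```text
t: 10.8
tool_pos: [0.5511, 0.1009, 0.0847]
orientation: [3.138, -0.152, 0.006]
force: [-2.9, -1.4, 4.3]
opening: 0.0196
t 10.8 p [0.5511 0.1009 0.0847] xang -5.55 tilt 0.23 F [-2.9 -1.4  4.3] open 0.0196 q6 1.76
delta [ 0.0003 -0.0001  0.    ] spin -0.0009
```

```bash
python3 -m pendant '[{"delta_pos":[0,0,0],"spin":0},{"delta_pos":[0,0,0],"spin":0},{"delta_pos":[0,0,0],"spin":0},{"delta_pos":[0,0,0],"spin":0},{"delta_pos":[0,0,0],"spin":0},{"delta_pos":[0,0,0],"spin":0},{"delta_pos":[0,0,0],"spin":0},{"delta_pos":[0,0,0],"spin":0}]' -0.4
python3 st.py
python3 - <<'E'
from h import *
c=snap('scene','scene9.png')
cv2.imwrite('pics/s9c.png',cv2.convertScaleAbs(cv2.resize(c['color'][200:400,300:530],None,fx=3,fy=3),alpha=1.2))
c=snap('wrist','wrist9.png')
print(marks(c,'wrist','rack_full'),marks(c,'wrist','feeder'))
E
```

```text
t: 11.6
tool_pos: [0.5511, 0.1009, 0.0847]
orientation: [3.138, -0.152, 0.006]
force: [0.4, 0.3, -0.1]
opening: 0.0651
t 11.6 p [0.5511 0.1009 0.0847] xang -5.55 tilt 0.23 F [ 0.4  0.3 -0.1] open 0.0651 q6 1.76
[(0.85, array([0.5465, 0.0958, 0.0109]))] [(0.86, array([0.5541, 0.0836, 0.0014]))]
```

View pics/s9c.png

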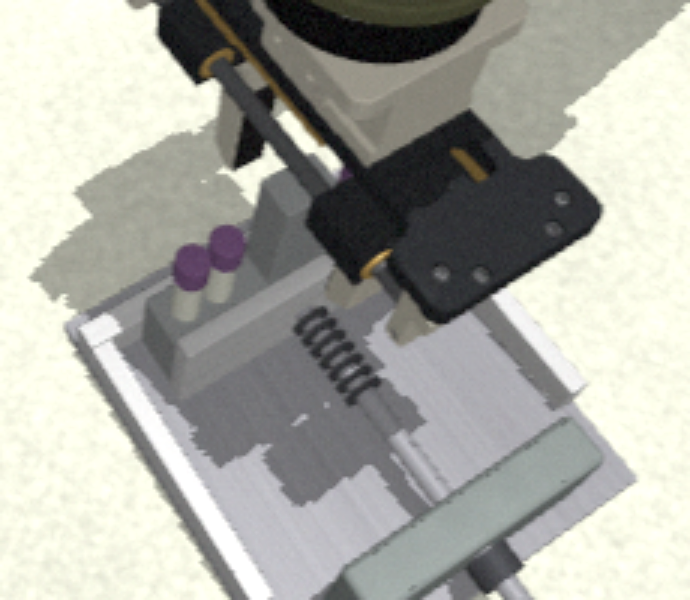

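View pics/wrist9.png

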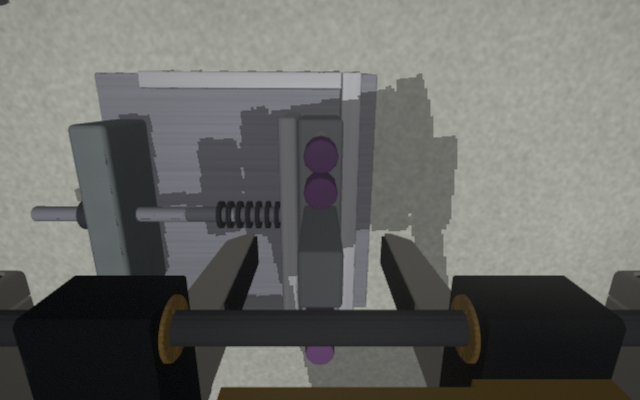

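Released and standing. Both fingers are clear of the block, so I retreat straight up and then away.

```bash
python3 -m pendant '[{"delta_pos":[0,0,-0.01],"spin":0},{"delta_pos":[0,0,-0.025],"spin":0},{"delta_pos":[0,0,-0.045],"spin":0},{"delta_pos":[0,0,-0.07],"spin":0},{"delta_pos":[0,0,-0.1],"spin":0},{"delta_pos":[-0.02,0,-0.12],"spin":0},{"delta_pos":[-0.05,0,-0.13],"spin":0},{"delta_pos":[-0.09,0,-0.14],"spin":0},{"delta_pos":[-0.12,0,-0.15],"spin":0},{"delta_pos":[-0.13,0,-0.15],"spin":0}]'
python3 -m pendant '[{"delta_pos":[0,0.02,0],"spin":0},{"delta_pos":[0,0.06,0],"spin":0},{"delta_pos":[0,0.1,0],"spin":0},{"delta_pos":[0,0.14,0],"spin":0},{"delta_pos":[0,0.18,0],"spin":0},{"delta_pos":[0,0.21,0],"spin":0},{"delta_pos":[0,0.23,0],"spin":0},{"delta_pos":[0,0.24,0],"spin":0},{"delta_pos":[0,0.24,0],"spin":0},{"delta_pos":[0,0.24,0],"spin":0}]'
python3 st.py
python3 - <<'E'
from h import *
for cam in ['top','scene']:
    c=snap(cam,cam+'10.png')
    print(cam,[marks(c,cam,l) for l in('rack_full','rack_empty','feeder')])
    if cam=='top': cv2.imwrite('pics/t10c.png',cv2.convertScaleAbs(cv2.resize(c['color'][125:245,115:255],None,fx=5,fy=5-.01,interpolation=cv2.INTER_CUBIC),alpha=1.8))
E
```

```text
t: 12.8
tool_pos: [0.4205, 0.114, 0.2375]
orientation: [-3.137, 0.151, -0.014]
force: [0.6, -0.2, -0.4]
opening: 0.0652
t: 13.8
tool_pos: [0.3977, -0.1244, 0.2372]
orientation: [-3.136, 0.151, -0.014]
force: [0.5, 0.7, 0.1]
opening: 0.0648
t 13.8 p [ 0.3977 -0.1244  0.2372] xang -5.52 tilt 0.52 F [0.5 0.7 0.1] open 0.0648 q6 1.24
top [[(0.94, array([0.5485, 0.0973, 0.0081]))], [], [(0.7, array([0.5522, 0.0866, 0.002 ]))]]
scene [[(0.86, array([0.549 , 0.1019, 0.0094])), (0.57, array([ 0.5543,  0.0871, -0.0017]))], [(0.59, array([ 0.4864, -0.2981, -0.001 ]))], [(0.9, array([ 0.5546,  0.087 , -0.0027]))]]
```

View pics/t10c.png

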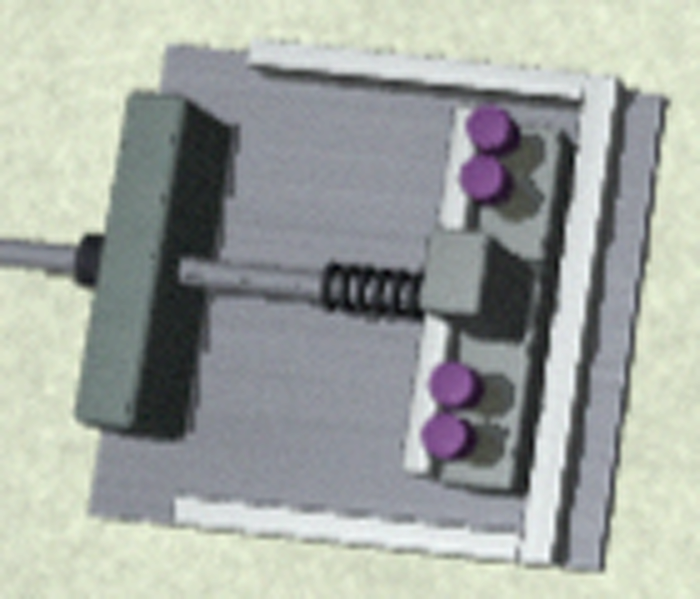

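View pics/scene10.png

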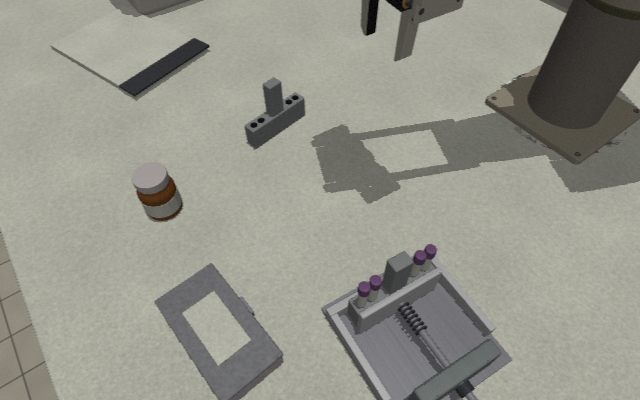

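```bash
python3 - <<'E'
from h import *
c=robot.read_camera('top')
F=np.array([.550,.087]);a=np.radians(-5.5);ex=np.array([np.cos(a),np.sin(a)]);ey=np.array([-np.sin(a),np.cos(a)])
def f(x,y,z):
    d=back(c,((x+.5)/5-.5+115,(y+.5)/4.99-.5+125),z)[:2]-F; return np.round([d@ex,d@ey],4)
print('block top',[f(x,y,.118) for x,y in((432,232),(490,238),(478,315),(422,305))], f(455.5,272.5,.118))
print('body edge',f(566,132,.053),f(524,492,.053))
print('cap ends',f(491,130,.102),f(447,436,.102))
print('pusher back edge',f(460,108,.066),f(405,470,.066))
E
```

```text
block top [array([0.0113, 0.0214]), array([0.0112, 0.0025]), array([-0.0142,  0.0029]), array([-0.0128,  0.0213])] [-0.0012  0.012 ]
body edge [ 0.0629 -0.0018] [-0.0656 -0.0041]
cap ends [0.0503 0.0114] [-0.0528  0.0118]
pusher back edge [0.0649 0.0332] [-0.0631  0.0343]
```

```bash
python3 -c "
from plant import robot
print(robot.close_job())"
```

```text
the job is handed in; nothing more can be done
None
```

The full rack is in the feeder tray, released and standing upright against the end wall. I handed the job in at about 14 s of the 38 s allowed, and no verdict was reported.

I gripped the full rack by its block with 40 N and lifted it over the end wall. I pushed the pusher back about 17 mm with the rack and lowered it in. I let go only once the force readings showed it touching the floor and the wall, then moved the arm clear.

Last checks before handing in, in the feeder frame from the camera images:

| Check | Measured | Required |
|---|---|---|
| Rack distance from wall | about 12 mm | 5 to 25 mm |
| Rack sideways offset | about 1 mm | within 25 mm |
| Height of underside | 8 to 9 mm | 3 to 15 mm |
| Pusher travel | about 12 mm | 7 to 28 mm |
| Rack parallel to end wall | within about 1 degree | within 10 degrees |

- **Upright:** the block top and the caps lie above the body within about 2 mm, so I take the rack as upright.
- **Empty rack:** it was found within about 2 mm of its starting position in the scene camera.

**Disagreements:**
- The networks disagreed by about 5 mm on the rack's y position, 0.097 from the top camera and 0.102 from the scene camera; both readings are inside the allowed range.
- My reading of the rack's body edge came out 2 to 4 mm beyond the wall face, so I count it as measurement error.
- The top camera's network missed the empty rack in the final picture.

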